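# Turn the tank wagon into the fuelling road

### The job

On the railway turntable, push the end of the bridge round with the fingertips until the bridge's track lines up with the road that ends at the round storage tank, then push the tank wagon along the track, off the bridge and into that road, until it stands wholly clear of the turntable, on its wheels. Only push: do not pick the wagon up or carry it. Leave the bridge lined up with that road, and leave the two wagons on the siding and the cottage where they stand.

Things in the scene. Friction and masses are not known exactly. Their poses are not given: they have to be found in the camera images.
- turntable_board: Fixed board, 377 x 360 mm, top 46 mm above the table. Origin on the pivot axis at table height; x points to the three roads, which run straight out from the pivot at +40, 0 and -40 degrees from x. Round the pivot is an open pit, radius 97 mm, floor 30 mm above the table. Siding with two wagons along the -y edge (y = -152 mm), cottage in the -x +y corner.
- bridge: Turntable bridge: track between plank walkways on two girders, 184 x 45 mm. Origin on the pivot axis at table height, x along the track. Turns either way without end; light friction (0.03 N m) keeps it where left. Girder sides 22.5 mm off the middle line, 32 to 52 mm above the table: push there, reaching into the pit. Cabin at x 50 to 70, y 22 to 41 mm, top 72 mm up. Either end may face the road.
- tank_wagon: Tank wagon, a round tank lying on a dark frame, 77 mm long over couplings (72 mm over its solid part), 18 wide, 29 high, 15 to 31 g, loose on the bridge's deck (47 mm above the table, 23 mm wide between the walkways, 5 mm deep). Origin mid-underside, y along its length, z up. It does not coast: it stops when the push stops.
- storage_tank: Round upright storage tank of plain metal on a round concrete foot, 44 mm across, 50 mm high (96 mm above the table), fixed behind the buffer stop of one of the three roads, 232 mm from the pivot (which road varies; trees, up to 107 mm above the table, stand behind the other two). Origin mid-underside.
- road_left (a point): Point on the track of the +40 degree road, 148 mm from the pivot, 46.6 mm above the table: a good place for the wagon's middle to end. x points along the road, away from the pivot. The road lies between kerbs 23 mm apart (tops 52 mm above the table), splayed to about 31 mm at the pit; buffer stop face 196 mm from the pivot, top 62 mm above the table.
- road_middle (a point): The same point for the 0 degree road (same kerbs and buffer stop).
- road_right (a point): The same point for the -40 degree road (same kerbs and buffer stop).
- goods_van: Bystander: brown goods van, 71 x 19 x 36 mm, loose on the siding. Origin at the middle of its underside, y along its length.
- coal_wagon: Bystander: open wagon with a coal load, 73 x 19 x 24 mm, loose on the siding. Origin at the middle of its underside, y along its length.
- cottage: Bystander: model cottage with a red roof, 52 x 73 x 50 mm, loose on the board. Origin at the middle of its underside.
Things that resemble listed ones, but are neither listed nor needed, are in the scene too. Leave any blue look-alike of the tank_wagon alone.

How it is judged:
On the way:
1. the bridge is lined up with the storage tank's road (within 3.4 degrees) and at rest, the wagon still standing on it (((horizontal distance between storage_tank and road_left below 0.11 m and angle between the x axis of bridge and the x axis of road_left, either way round below 0.06 rad) or (horizontal distance between storage_tank and road_middle below 0.11 m and angle between the x axis of bridge and the x axis of road_middle, either way round below 0.06 rad) or (horizontal distance between storage_tank and road_right below 0.11 m and angle between the x axis of bridge and the x axis of road_right, either way round below 0.06 rad)) and angular speed of bridge below 0.05 rad/s and horizontal distance between tank_wagon and bridge below 0.035 m and height (world z) of tank_wagon above 0.042 m), for 0.2 s.
At the end, for the whole second after the job is handed in: Tank wagon at rest on its wheels in the storage tank's road, within 5 mm and 6 degrees of the track's middle line, its middle at least 135 mm from the pivot (clear of the turntable); bridge at rest, lined up with that road within 4 degrees (((horizontal distance between storage_tank and road_left below 0.11 m and angle between the x axis of bridge and the x axis of road_left, either way round below 0.07 rad and x of tank_wagon in the frame of road_left between -0.013 and 0.018 m and y of tank_wagon in the frame of road_left between -0.005 and 0.005 m and angle between the y axis of tank_wagon and the x axis of road_left, either way round below 0.1 rad) or (horizontal distance between storage_tank and road_middle below 0.11 m and angle between the x axis of bridge and the x axis of road_middle, either way round below 0.07 rad and x of tank_wagon in the frame of road_middle between -0.013 and 0.018 m and y of tank_wagon in the frame of road_middle between -0.005 and 0.005 m and angle between the y axis of tank_wagon and the x axis of road_middle, either way round below 0.1 rad) or (horizontal distance between storage_tank and road_right below 0.11 m and angle between the x axis of bridge and the x axis of road_right, either way round below 0.07 rad and x of tank_wagon in the frame of road_right between -0.013 and 0.018 m and y of tank_wagon in the frame of road_right between -0.005 and 0.005 m and angle between the y axis of tank_wagon and the x axis of road_right, either way round below 0.1 rad)) and height (world z) of tank_wagon between 0.044 and 0.05 m and angle between tank_wagon's own z axis and vertical below 0.1 rad and linear speed of tank_wagon below 0.01 m/s and angular speed of bridge below 0.05 rad/s); the robot touches nothing.
It fails at once if the tank wagon is lifted (over 8 mm) (height (world z) of tank_wagon above 0.055 m).
It fails at once if the tank wagon is tipped over (angle between tank_wagon's own z axis and vertical above 0.35 rad).
It fails at once if the tank wagon falls into the pit (height (world z) of tank_wagon below 0.039 m).
It fails at once if a wagon on the siding or the cottage is moved by more than 10 mm (distance of any of goods_van, coal_wagon, cottage from where it was at the start of the episode above 0.01 m).
It also fails if it takes over 58 s, if anything falls off the work surface, if the arm or the gripper's body presses on something with over 40 N, if the wrist force passes 120 N, or if a joint passes its speed limit or range.

### The arm

A 6-joint arm with a two-finger parallel gripper is mounted at the origin on a cart in front of the work surface, level with it; the furniture and walls round the work are solid. World frame = base frame: x ahead of the robot, y to its left, z up, the work surface at z = 0. Lengths are in m, angles in rad, forces in N, time in s.
With the tool pointing down it reaches from about 0.225 to 0.875 m from the base axis. Payload 3.4 kg.
Tool frame: the origin (TCP) lies at the very end of the fingers, on their centre line; the grasp point (between the pads) lies behind it (manip.grasp_offset is the z of the grasp point in the tool frame, in m); z points along the fingers, y is the line along which they close (so a half turn about z gives the same grasp; the last joint's range is limited). The gripper opens to 85 mm and grips with 20 to 120 N. Pads are 22 mm wide; open, the fingers measure 114 mm over their backs; the gripper's body (76 mm by 85 mm) begins 54 mm behind the grasp point. The pads swing forward as they close: fully open they stand 13 mm farther back than shut.
Start: joints at [1.1, 0.276, 1.505, -0, 1.361, -0.121], TCP at [0.197, 0.54, 0.231] pointing down, gripper open.
Joint ranges: [-2.89, 2.89], [-0.75, 2.08], [0.22, 2.7], [-1.18, 4.32], [0.11, 2.71], [-2.7, 2.7]. Speed limits (rad/s): [2.57, 2.57, 3.14, 3.14, 3.14, 3.14].

### API

Orientations are given as a unit quaternion [w, x, y, z].
In Python, from rig import manip gives the robot as it stands.
- The arm moves only by the shell command python3 -m pendant 'ROWS' [FORCE]. ROWS is JSON, a list of rows, each an object of numbers: "dx", "dy", "dz": the shift along the tool's x, y, z in m; "rx", "ry", "rz": the turn, a rotation vector about the tool's x, y, z in degrees; "hand": the finger opening in m, from 0 to 0.0854. In form: [{"dx": .., "dy": .., "dz": .., "rx": .., "ry": .., "rz": .., "hand": ..}, ...]. A call has 1 to 12 rows; each row shifts and turns the commanded pose from where the row before left it, along the tool's axes as they then stand; what a row does not reach is not made up. A row lasts 1/12 s, in which the tool goes at most 41.7 mm and 7.16 degrees, less where a joint would pass 70% of its speed; a pose out of reach is approached as far as the arm can. A call is refused whole if a number of a shift passes 0.0417 or a number of a turn 7.16, either way. A call with a gripper value outside its range is refused whole. The fingers move at their own pace and stop on an object; FORCE is the grip in N (left out, the last holds). Time passes only in rows, so rows that do not move let the fingers close. It gives the time, the measured TCP pose, the force, the opening and the grip force at its end, in the units of the state.
- manip.get_state(): the state, without advancing time (a new reading comes with each control period).
- manip.get_image(name): name is "scene" or "top" or "wrist"; returns a dict with "frame" (400x640x3 uint8, red, green, blue), "fx", "fy", "cx", "cy" (pixels), "position" and "attitude" of the camera in the world; the wrist camera has in their place "mount" (4x4, takes a point from camera to tool coordinates, whose origin is the TCP and whose axes are the flange's). Camera axes: x right, y up, looking along -z (the intrinsics and any distortion apply to the point x, -y, -z); pixel columns grow to the right and rows downward; lengths in m; the calibration is good to about 2 mm. A picture is of the moment at which its call begins: read the wrist's pose just before it. There is no depth.
- manip.sign_off(): hands the job in; it is judged then, once.
The state is a dict: "clock": time; "qpos": joint angles; "qd": joint speeds; "effort": joint torques, N m; "position": TCP position; "ee_rot": TCP orientation; "contact_force": force on the tool from outside, world axes, zero at the start; "moment": the same for the moment, N m; "width": finger opening in m; "gripper_force": force on a finger pad.
Only numpy, scipy, OpenCV 4.12 (cv2) and the standard library are available. Lean on these libraries where they do the work, as an engineer would, in place of code of your own. Each camera call takes 0.05 s, during which the arm holds its last target. There are 200 camera calls.

## Working session

There is one attempt and no reset: what is moved stays moved. The work goes in short steps, Python scripts to look and compute and a shell command to move; the robot and the scene stay as the last step left them, time stands still between calls to the robot, and variables do not carry over. Pictures are saved under pics/ and viewed, at most 10 in all, crops included, and the job is handed in when it is done.

```bash
mkdir -p pics; cat > h.py <<'E'
import numpy as np, cv2
from scipy.spatial.transform import Rotation as R
from rig import manip
def rot(q): return R.from_quat([q[1],q[2],q[3],q[0]])
def cam(n):
    s=manip.get_state(); d=manip.get_image(n)
    return s,d
E
python3 - <<'E'
from h import *
import pickle
D={}
for n in("top","scene"):
    s,d=cam(n); D[n]=d; cv2.imwrite(f"pics/{n}1.png",d["frame"][:,:,::-1])
    print(n,{k:v for k,v in d.items() if k!="frame"})
pickle.dump(D,open("d1.pkl","wb")); print(s)
E
```

```text
top {'fx': 512.3484631497369, 'fy': 512.3484631497369, 'cx': 321.7418021389166, 'cy': 195.40052375316424, 'position': array([ 0.3684636 , -0.00287549,  1.16576607]), 'attitude': array([ 0.70946329,  0.07158925, -0.05832247, -0.69866681])}
scene {'fx': 405.45074912096015, 'fy': 405.45074912096015, 'cx': 327.97091541809954, 'cy': 195.45796961857877, 'position': array([0.14401152, 0.35622943, 0.73123267]), 'attitude': array([-0.37860511, -0.13716155,  0.30321923,  0.86365675])}
{'clock': 0.05, 'qpos': array([ 1.10002975e+00,  2.76582451e-01,  1.50609399e+00,  5.63005984e-06,
        1.36069949e+00, -1.20963369e-01]), 'qd': array([ 0.00021795, -0.00058062, -0.00160297,  0.00105242,  0.00054485,
        0.00213757]), 'effort': array([ 6.14663677e-04, -4.18086255e+01, -2.46670461e+01, -2.69074944e-04,
        5.36722553e-03,  2.44595554e-06]), 'position': array([0.1968105 , 0.53972669, 0.23046246]), 'ee_rot': array([-2.62604959e-04,  1.74011757e-01,  9.84743171e-01, -8.52092139e-04]), 'contact_force': array([-0.75016124, -0.09508859,  0.02167051]), 'moment': array([0.01362835, 0.0119901 , 0.03917584]), 'gripper_force': 0.0, 'width': 0.08529069297928694}
```

View pics/top1.png

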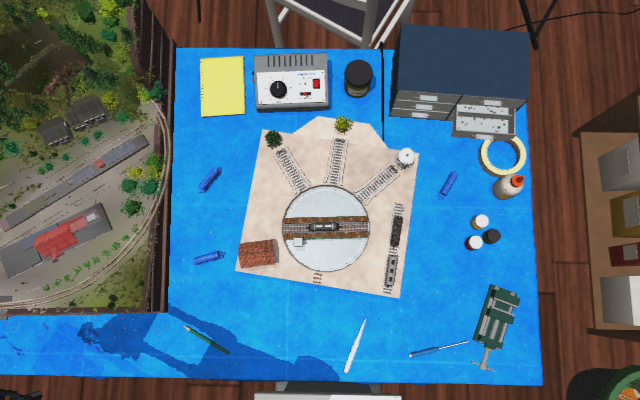

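View pics/scene1.png

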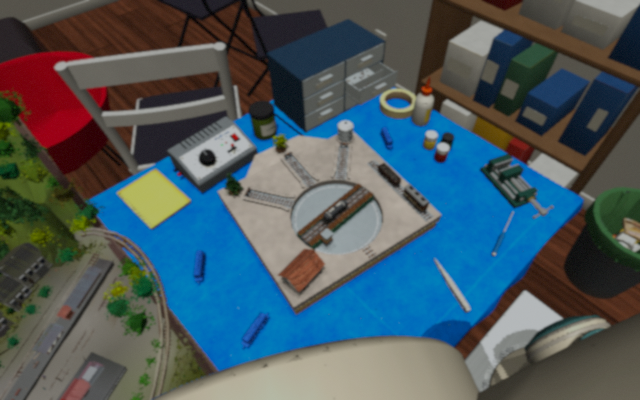

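```bash
cat >> h.py <<'E'
def proj(d,P):
    q=(np.atleast_2d(P)-d["position"])@rot(d["attitude"]).as_matrix()
    return np.c_[d["cx"]+d["fx"]*q[:,0]/-q[:,2], d["cy"]-d["fy"]*q[:,1]/-q[:,2]]
def rect(d,x0,y0,z,n=(600,800),mm=0.6):
    # row r: x = x0 - r*mm ; col c: y = y0 - c*mm
    r,c=np.mgrid[0:n[0],0:n[1]]
    P=np.c_[(x0-r*mm/1e3).ravel(),(y0-c*mm/1e3).ravel(),np.full(r.size,z)]
    uv=proj(d,P).astype(np.float32).reshape(n[0],n[1],2)
    return cv2.remap(d["frame"],uv[...,0],uv[...,1],cv2.INTER_CUBIC)
E
python3 - <<'E'
from h import *
import pickle
D=pickle.load(open("d1.pkl","rb"))
for n in D:
    im=rect(D[n],0.57,0.21,0.047,(800,800),0.5)[:,:,::-1].copy()
    for k in range(0,800,100):
        cv2.putText(im,str(k),(k,10),0,.35,(0,0,255)); cv2.putText(im,str(k),(0,k+10),0,.35,(0,0,255))
    im=cv2.resize(im,(600,600),interpolation=cv2.INTER_AREA)
    cv2.imwrite(f"pics/r_{n}.png",im)
E
```

```text
(no output)
```

View pics/r_top.png

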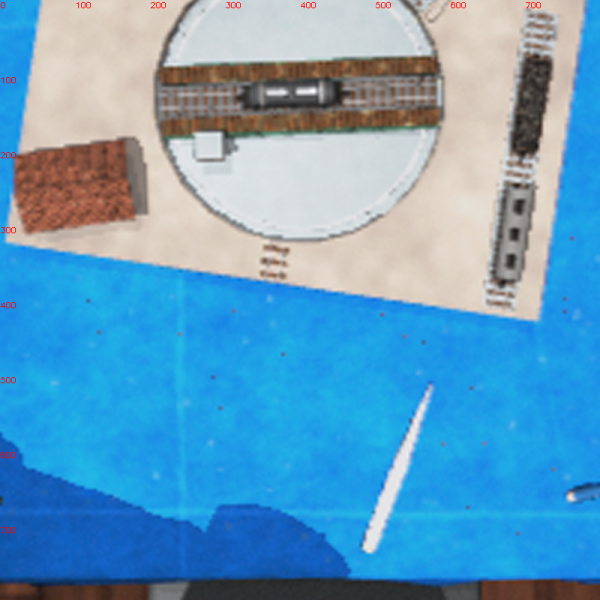

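View pics/r_scene.png

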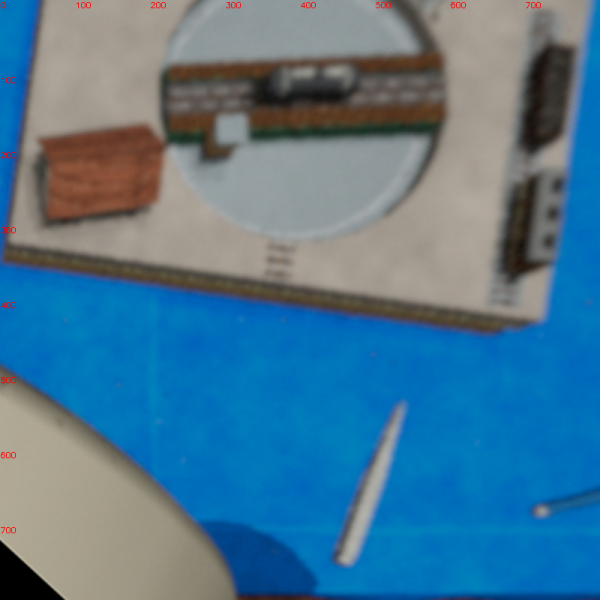

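```bash
python3 - <<'E'
from h import *
import pickle
D=pickle.load(open("d1.pkl","rb"))
ims=[]
for n,z in (("top",.0466),):
    im=rect(D[n],0.75,0.17,z,(600,800),0.5)[:,:,::-1].copy()
    for k in range(0,800,100):
        cv2.putText(im,str(k),(k,10),0,.35,(0,0,255)); cv2.putText(im,str(k),(0,k+10),0,.35,(0,0,255))
    cv2.imwrite(f"pics/r2_{n}.png",im)
E
```

```text
(no output)
```

View pics/r2_top.png

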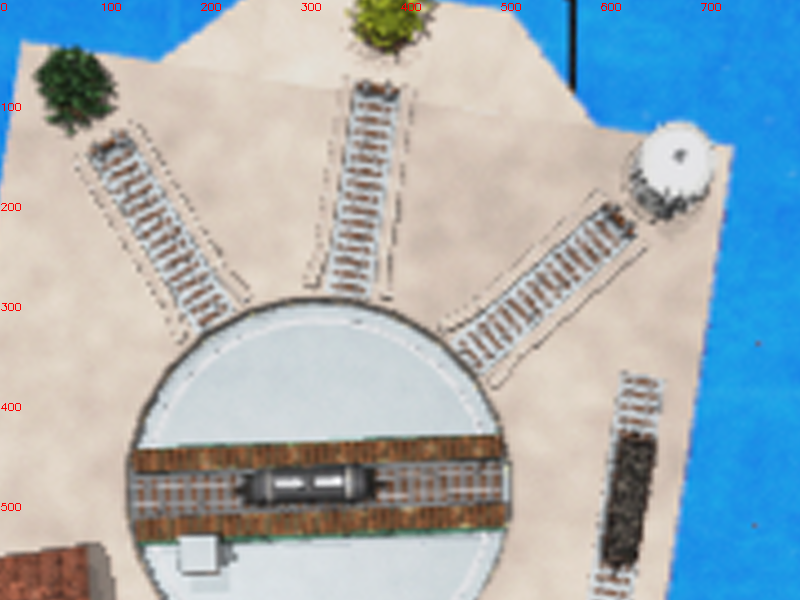

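The top view, rectified at 0.5 mm/px, shows:
- Pivot at (319,489), bridge ends mid-line at (131,495) and (507,481), cabin on the left end at (200,553).
- The right road, running from (467,353) to the buffer at (620,218), ends at the storage tank at (675,160).

That puts the pivot at about (0.5055, 0.0105), the bridge at heading 92.1°, and the target road at heading −48°. The bridge must turn about +40°, with its right end leading.

```bash
cat >> h.py <<'E'
PIV=np.array([.5055,.0105])
def go(target,yhead=None):
    s=manip.get_state(); M=rot(s["ee_rot"]).as_matrix(); 
    h=np.degrees(np.arctan2(M[1,1],M[0,1]))
    print("t",round(s["clock"],2),"pos",s["position"].round(4),"yhead",round(h,2),"tilt",M[2,:2].round(4),"w",round(s["width"],4),"F",s["contact_force"].round(1))
    if yhead is not None: print("rz needed",round((h-yhead+180)%360-180,2))
    if target is not None: print("d tool now",(M.T@(np.array(target)-s["position"])).round(4))
def b2w(r,o,h,z):
    "point r along heading h (deg), o to its left"
    a=np.radians(h); return [PIV[0]+r*np.cos(a)-o*np.sin(a),PIV[1]+r*np.sin(a)+o*np.cos(a),z]
E
python3 -c "
from h import *;print(manip.grasp_offset)"
python3 -m pendant '[{"rz":6.8,"hand":0.06},{"rz":6.8},{"rz":6.8},{"rz":6.8},{"rz":6.8},{"rz":6.8},{"rz":6.8},{"rz":6.8},{"rz":6.8},{"rz":6.8}]'
python3 -c "
from h import *;go(b2w(.065,0,-87.9,.14),2.1)"
```

```text
-0.0187
t 0.1 pos [0.1968 0.5398 0.2305] yhead 69.96 tilt [ 0.0002 -0.0016] w 0.0852 F [-0.9 -0.5 -0.4]
rz needed 67.86
d tool now [-0.4959 -0.4515  0.0912]invalid input
```

```bash
python3 -m pendant '[{"dx":0,"dy":0,"dz":0,"rx":0,"ry":0,"rz":6.8,"hand":0.06},{"dx":0,"dy":0,"dz":0,"rx":0,"ry":0,"rz":6.8,"hand":0.06},{"dx":0,"dy":0,"dz":0,"rx":0,"ry":0,"rz":6.8,"hand":0.06},{"dx":0,"dy":0,"dz":0,"rx":0,"ry":0,"rz":6.8,"hand":0.06},{"dx":0,"dy":0,"dz":0,"rx":0,"ry":0,"rz":6.8,"hand":0.06},{"dx":0,"dy":0,"dz":0,"rx":0,"ry":0,"rz":6.8,"hand":0.06},{"dx":0,"dy":0,"dz":0,"rx":0,"ry":0,"rz":6.8,"hand":0.06},{"dx":0,"dy":0,"dz":0,"rx":0,"ry":0,"rz":6.8,"hand":0.06},{"dx":0,"dy":0,"dz":0,"rx":0,"ry":0,"rz":6.8,"hand":0.06},{"dx":0,"dy":0,"dz":0,"rx":0,"ry":0,"rz":6.8,"hand":0.06}]'
python3 -c "
from h import *;go(b2w(.065,0,-87.9,.14),2.1)"
```

```text
clock: 0.93
position: [0.1969, 0.5399, 0.2308]
ee_rot: [0.0, 0.697, 0.717, -0.0]
contact_force: [0.1, -0.1, -0.0]
width: 0.0598
gripper_force: 0.0
t 0.93 pos [0.1969 0.5399 0.2308] yhead 1.62 tilt [-0.0009 -0.0005] w 0.0598 F [ 0.1 -0.1 -0. ]
rz needed -0.48
d tool now [-0.6028  0.2941  0.0912]
```

```bash
python3 -m pendant '[{"dx":-0.0335,"dy":0.0163,"dz":0,"rx":0,"ry":0,"rz":0,"hand":0.06},{"dx":-0.0335,"dy":0.0163,"dz":0,"rx":0,"ry":0,"rz":0,"hand":0.06},{"dx":-0.0335,"dy":0.0163,"dz":0,"rx":0,"ry":0,"rz":0,"hand":0.06},{"dx":-0.0335,"dy":0.0163,"dz":0,"rx":0,"ry":0,"rz":0,"hand":0.06},{"dx":-0.0335,"dy":0.0163,"dz":0,"rx":0,"ry":0,"rz":0,"hand":0.06},{"dx":-0.0335,"dy":0.0163,"dz":0,"rx":0,"ry":0,"rz":0,"hand":0.06},{"dx":-0.0335,"dy":0.0163,"dz":0,"rx":0,"ry":0,"rz":0,"hand":0.06},{"dx":-0.0335,"dy":0.0163,"dz":0,"rx":0,"ry":0,"rz":0,"hand":0.06},{"dx":-0.0335,"dy":0.0163,"dz":0,"rx":0,"ry":0,"rz":0,"hand":0.06},{"dx":-0.0335,"dy":0.0163,"dz":0,"rx":0,"ry":0,"rz":0,"hand":0.06}]' >/dev/null
python3 -m pendant '[{"dx":-0.0335,"dy":0.0163,"dz":0.008,"rx":0,"ry":0,"rz":0,"hand":0.06},{"dx":-0.0335,"dy":0.0163,"dz":0.01,"rx":0,"ry":0,"rz":0,"hand":0.06},{"dx":-0.0335,"dy":0.0163,"dz":0.01,"rx":0,"ry":0,"rz":0,"hand":0.06},{"dx":-0.0335,"dy":0.0163,"dz":0.01,"rx":0,"ry":0,"rz":0,"hand":0.06},{"dx":-0.0335,"dy":0.0163,"dz":0.01,"rx":0,"ry":0,"rz":0,"hand":0.06},{"dx":-0.0335,"dy":0.0163,"dz":0.01,"rx":0,"ry":0,"rz":0,"hand":0.06},{"dx":-0.0335,"dy":0.0163,"dz":0.01,"rx":0,"ry":0,"rz":0,"hand":0.06},{"dx":-0.0335,"dy":0.0163,"dz":0.01,"rx":0,"ry":0,"rz":0,"hand":0.06},{"dx":0,"dy":0,"dz":0,"rx":0,"ry":0,"rz":0,"hand":0.06},{"dx":0,"dy":0,"dz":0,"rx":0,"ry":0,"rz":0,"hand":0.06}]'
python3 - <<'E'
from h import *
import pickle
go(b2w(.065,0,-87.9,.034),2.1)
s,d=cam("wrist"); pickle.dump((s,d),open("w1.pkl","wb"))
print({k:v for k,v in d.items() if k!="frame"})
im=d["frame"][:,:,::-1].copy()
cv2.imwrite("pics/w1.png",im)
E
```

```text
clock: 2.6
position: [0.5109, -0.0539, 0.152]
ee_rot: [-0.001, 0.696, 0.718, -0.001]
contact_force: [-0.0, 0.3, 0.1]
width: 0.06
gripper_force: 0.0
t 2.6 pos [ 0.5109 -0.0539  0.152 ] yhead 1.76 tilt [ 0.0009 -0.0024] w 0.06 F [-0.   0.3  0.1]
rz needed -0.34
d tool now [-0.0006 -0.0028  0.118 ]
{'fx': 291.79244375528316, 'fy': 291.79244375528316, 'cx': 319.64005276347126, 'cy': 203.4871520281358, 'mount': array([[-3.84289416e-04,  9.55339572e-01,  2.95509992e-01,
         7.49493768e-02],
       [ 9.99999473e-01,  6.48524991e-04, -7.96157083e-04,
         2.91647094e-04],
       [-9.52245981e-04,  2.95509530e-01, -9.55339317e-01,
        -1.40820726e-01],
       [ 0.00000000e+00,  0.00000000e+00,  0.00000000e+00,
         1.00000000e+00]])}
```

View pics/w1.png

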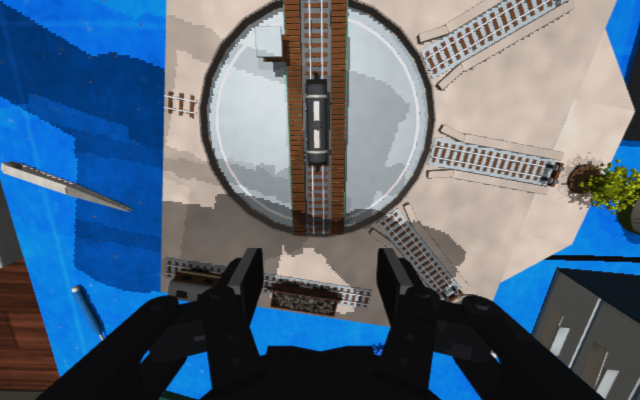

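The wrist view shows the bridge's near end at (293–347, 235), the wagon at (317, 80–165), the middle road from (432,154) to (557,175), and the target road from (393,215) to (455,295). I'll use this to cross-check the pivot and headings.

```bash
cat >> h.py <<'E'
def wpt(s,d,uv,z):
    m=d["mount"]; M=rot(s["ee_rot"]).as_matrix()
    o=M@m[:3,3]+s["position"]; out=[]
    for u,v in uv:
        r=M@m[:3,:3]@np.array([(u-d["cx"])/d["fx"],-(v-d["cy"])/d["fy"],-1]); out.append(o+r*(z-o[2])/r[2])
    return np.array(out)
def wrect(s,d,x0,y0,z,n=(600,800),mm=0.5):
    m=d["mount"]; M=rot(s["ee_rot"]); A=M.as_matrix()@m[:3,:3]
    r,c=np.mgrid[0:n[0],0:n[1]]
    P=np.c_[(x0-r*mm/1e3).ravel(),(y0-c*mm/1e3).ravel(),np.full(r.size,z)]
    q=(P-M.apply(m[:3,3])-s["position"])@A
    uv=np.c_[d["cx"]+d["fx"]*q[:,0]/-q[:,2], d["cy"]-d["fy"]*q[:,1]/-q[:,2]].astype(np.float32).reshape(n[0],n[1],2)
    return cv2.remap(d["frame"],uv[...,0],uv[...,1],cv2.INTER_CUBIC)
E
python3 - <<'E'
from h import *
import pickle
s,d=pickle.load(open("w1.pkl","rb"))
im=wrect(s,d,0.75,0.17,.0466)[:,:,::-1].copy()
for k in range(0,800,100):
    cv2.putText(im,str(k),(k,10),0,.35,(0,0,255)); cv2.putText(im,str(k),(0,k+10),0,.35,(0,0,255))
cv2.circle(im,(319,489),194,(0,255,0),1)
for a in (-48.1,-8.1,31.9):
    p=[(int(319-2e3*r*np.sin(np.radians(a))),int(489-2e3*r*np.cos(np.radians(a)))) for r in (.09,.2)]
    cv2.line(im,p[0],p[1],(255,0,255),1)
cv2.imwrite("pics/wr1.png",im)
E
```

```text
(no output)
```

View pics/wr1.png

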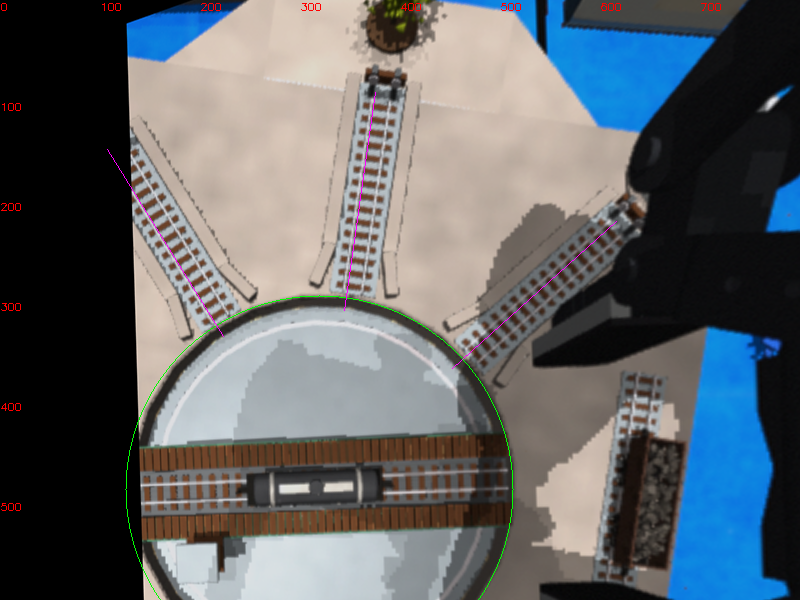

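```bash
sed -i 's/^PIV=.*/PIV=np.array([.506,.0088])/' h.py
python3 -m pendant '[{"dx":-0.0022,"dy":-0.0025,"dz":0,"rx":0,"ry":0,"rz":-0.4,"hand":0.06},{"dx":0,"dy":0,"dz":0.025,"rx":0,"ry":0,"rz":0,"hand":0.06},{"dx":0,"dy":0,"dz":0.025,"rx":0,"ry":0,"rz":0,"hand":0.06},{"dx":0,"dy":0,"dz":0.02,"rx":0,"ry":0,"rz":0,"hand":0.06},{"dx":0,"dy":0,"dz":0.02,"rx":0,"ry":0,"rz":0,"hand":0.06},{"dx":0,"dy":0,"dz":0.015,"rx":0,"ry":0,"rz":0,"hand":0.06},{"dx":0,"dy":0,"dz":0.012,"rx":0,"ry":0,"rz":0,"hand":0.06},{"dx":0,"dy":0,"dz":0,"rx":0,"ry":0,"rz":0,"hand":0.06},{"dx":0,"dy":0,"dz":0,"rx":0,"ry":0,"rz":0,"hand":0.06}]'
python3 - <<'E'
from h import *
go(b2w(.065,0,-87.8,.034),2.2)
for k in range(1,8):
    print(k, np.round(b2w(.065,0,-87.8+39.8*k/7,.034),4))
E
```

```text
clock: 3.4
position: [0.5077, -0.0535, 0.0365]
ee_rot: [-0.0, 0.692, 0.722, -0.0]
contact_force: [0.0, 0.0, -0.3]
width: 0.06
gripper_force: 0.0
t 3.4 pos [ 0.5077 -0.0535  0.0365] yhead 2.47 tilt [ 0.0004 -0.0008] w 0.06 F [ 0.   0.  -0.3]
rz needed 0.27
d tool now [-0.0027  0.0007  0.0025]
1 [ 0.5149 -0.0556  0.034 ]
2 [ 0.5213 -0.0544  0.034 ]
3 [ 0.5274 -0.0526  0.034 ]
4 [ 0.5334 -0.0501  0.034 ]
5 [ 0.5391 -0.0471  0.034 ]
6 [ 0.5445 -0.0436  0.034 ]
7 [ 0.5495 -0.0395  0.034 ]
```

```bash
python3 -m pendant '[{"dx":0,"dy":0,"dz":0,"rx":0,"ry":0,"rz":0,"hand":0.05},{"dx":0,"dy":0,"dz":0,"rx":0,"ry":0,"rz":0,"hand":0.05},{"dx":0.00006,"dy":0.00275,"dz":0,"rx":0,"ry":0,"rz":-2.5,"hand":0.05},{"dx":0.00006,"dy":0.00275,"dz":0,"rx":0,"ry":0,"rz":-2.5,"hand":0.05},{"dx":0.00006,"dy":0.00275,"dz":0,"rx":0,"ry":0,"rz":-2.5,"hand":0.05},{"dx":0.00006,"dy":0.00275,"dz":0,"rx":0,"ry":0,"rz":-2.5,"hand":0.05},{"dx":0.00006,"dy":0.00275,"dz":0,"rx":0,"ry":0,"rz":-2.5,"hand":0.05},{"dx":0.00006,"dy":0.00275,"dz":0,"rx":0,"ry":0,"rz":-2.5,"hand":0.05},{"dx":0.00006,"dy":0.00275,"dz":0,"rx":0,"ry":0,"rz":-2.5,"hand":0.05},{"dx":0.00006,"dy":0.00275,"dz":0,"rx":0,"ry":0,"rz":-2.5,"hand":0.05},{"dx":0,"dy":0,"dz":0,"rx":0,"ry":0,"rz":0,"hand":0.05}]'
python3 - <<'E'
from h import *
go(b2w(.0626,0,-67.8,.034),22.2)
E
```

```text
clock: 4.32
position: [0.5309, -0.05, 0.0373]
ee_rot: [0.001, 0.556, 0.831, 0.001]
contact_force: [-0.1, -0.6, 0.1]
width: 0.0503
gripper_force: 0.0
t 4.32 pos [ 0.5309 -0.05    0.0373] yhead 22.42 tilt [-0.0012  0.002 ] w 0.0503 F [-0.1 -0.6  0.1]
rz needed 0.22
d tool now [ 0.0012 -0.0009  0.0033]
```

```bash
python3 -m pendant '[{"dx":0.0002,"dy":0.00265,"dz":0,"rx":0,"ry":0,"rz":-2.5,"hand":0.05},{"dx":0.0002,"dy":0.00265,"dz":0,"rx":0,"ry":0,"rz":-2.5,"hand":0.05},{"dx":0.0002,"dy":0.00265,"dz":0,"rx":0,"ry":0,"rz":-2.5,"hand":0.05},{"dx":0.0002,"dy":0.00265,"dz":0,"rx":0,"ry":0,"rz":-2.5,"hand":0.05},{"dx":0.0002,"dy":0.00265,"dz":0,"rx":0,"ry":0,"rz":-2.5,"hand":0.05},{"dx":0.0002,"dy":0.00265,"dz":0,"rx":0,"ry":0,"rz":-2.5,"hand":0.05},{"dx":0.0001,"dy":0.00265,"dz":0,"rx":0,"ry":0,"rz":-2.5,"hand":0.05},{"dx":0.0001,"dy":0.00265,"dz":0,"rx":0,"ry":0,"rz":-2.5,"hand":0.05},{"dx":0,"dy":0,"dz":0,"rx":0,"ry":0,"rz":0,"hand":0.047},{"dx":0,"dy":0,"dz":0,"rx":0,"ry":0,"rz":0,"hand":0.046},{"dx":0,"dy":0,"dz":0,"rx":0,"ry":0,"rz":0,"hand":0.046},{"dx":0,"dy":0,"dz":0,"rx":0,"ry":0,"rz":0,"hand":0.046}]' 20
python3 - <<'E'
from h import *
import pickle
go(b2w(.0626,0,-48,.034),42)
s,d=cam("wrist"); pickle.dump((s,d),open("w2.pkl","wb"))
cv2.imwrite("pics/w2.png",d["frame"][:,:,::-1])
E
```

```text
clock: 5.32
position: [0.5471, -0.0379, 0.0365]
ee_rot: [0.0, 0.404, 0.915, 0.0]
contact_force: [0.5, -0.6, 0.8]
width: 0.0457
gripper_force: 0.0
t 5.32 pos [ 0.5471 -0.0379  0.0365] yhead 42.3 tilt [-0.0001  0.0003] w 0.0457 F [ 0.5 -0.6  0.8]
rz needed 0.3
d tool now [-0.0004  0.0007  0.0025]
```

View pics/w2.png

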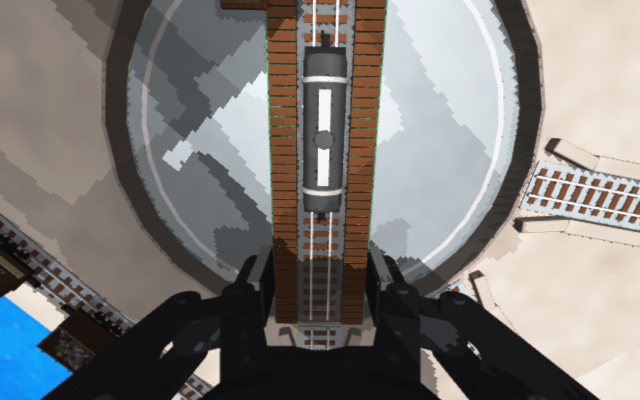

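The bridge now points at the road: its end centre is at (318,320) and the road beyond is centred at (318,338). The wagon is still on it, at (324, 38–216). Next I release, rise and go behind the wagon.

```bash
python3 -m pendant '[{"dx":0,"dy":0,"dz":0,"rx":0,"ry":0,"rz":0,"hand":0.052},{"dx":0,"dy":0,"dz":0,"rx":0,"ry":0,"rz":0,"hand":0.056},{"dx":0,"dy":0,"dz":-0.01,"rx":0,"ry":0,"rz":0,"hand":0.056},{"dx":0,"dy":0,"dz":-0.025,"rx":0,"ry":0,"rz":0,"hand":0.056},{"dx":0,"dy":0,"dz":-0.035,"rx":0,"ry":0,"rz":0,"hand":0.056},{"dx":0,"dy":0,"dz":-0.035,"rx":0,"ry":0,"rz":0,"hand":0.056},{"dx":0.03,"dy":0,"dz":-0.015,"rx":0,"ry":0,"rz":0,"hand":0.03},{"dx":0.033,"dy":0,"dz":0,"rx":0,"ry":0,"rz":0,"hand":0},{"dx":0.033,"dy":0,"dz":0,"rx":0,"ry":0,"rz":0,"hand":0},{"dx":0.033,"dy":0,"dz":0,"rx":0,"ry":0,"rz":0,"hand":0},{"dx":0,"dy":0,"dz":0,"rx":0,"ry":0,"rz":0,"hand":0},{"dx":0,"dy":0,"dz":0,"rx":0,"ry":0,"rz":0,"hand":0}]'
python3 - <<'E'
from h import *
import pickle
go(b2w(-.066,0,-48,.057),42)
s,d=pickle.load(open("w2.pkl","rb"))
a=np.radians(-48);u=np.array([np.cos(a),np.sin(a)])
for p in wpt(s,d,[(325,38),(322,217)],.055): print("along/left",((p[:2]-PIV)@u).round(4),((p[:2]-PIV)@[-u[1],u[0]]).round(4))
s,d=cam("wrist"); pickle.dump((s,d),open("w3.pkl","wb"))
cv2.imwrite("pics/w3.png",d["frame"][:,:,::-1])
E
```

```text
clock: 6.37
position: [0.4592, 0.0584, 0.1572]
ee_rot: [0.0, 0.403, 0.915, 0.0]
contact_force: [0.6, 0.1, 0.3]
width: 0.0003
gripper_force: 0.0
t 6.37 pos [0.4592 0.0584 0.1572] yhead 42.49 tilt [-0.0007  0.0008] w 0.0003 F [0.6 0.1 0.3]
rz needed 0.49
d tool now [-0.0021  0.0015  0.1002]
along/left -0.0394 0.0007
along/left 0.0316 0.0001
```

View pics/w3.png

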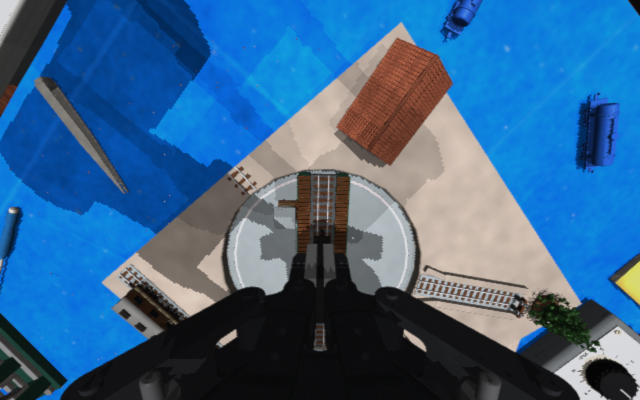

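```bash
python3 -m pendant '[{"dx":0,"dy":0.001,"dz":0.03,"rx":0,"ry":0,"rz":0.3,"hand":0},{"dx":0,"dy":0,"dz":0.03,"rx":0,"ry":0,"rz":0,"hand":0},{"dx":0,"dy":0,"dz":0.02,"rx":0,"ry":0,"rz":0,"hand":0},{"dx":0,"dy":0,"dz":0.012,"rx":0,"ry":0,"rz":0,"hand":0},{"dx":0,"dy":0,"dz":0.008,"rx":0,"ry":0,"rz":0,"hand":0},{"dx":0,"dy":0,"dz":0,"rx":0,"ry":0,"rz":0,"hand":0},{"dx":0,"dy":0,"dz":0,"rx":0,"ry":0,"rz":0,"hand":0}]'
python3 - <<'E'
from h import *
go(b2w(.097,0,-48,.057),42.2)
E
```

```text
clock: 7.0
position: [0.462, 0.0575, 0.0564]
ee_rot: [0.0, 0.407, 0.914, 0.0]
contact_force: [-0.3, 0.6, -0.0]
width: 0.0001
gripper_force: 0.0
t 7.0 pos [0.462  0.0575 0.0564] yhead 42.01 tilt [-0.0003  0.0002] w 0.0001 F [-0.3  0.6 -0. ]
rz needed -0.19
d tool now [-0.1626  0.     -0.0006]
```

```bash
python3 -m pendant '[{"dx":-0.005,"dy":0,"dz":0,"rx":0,"ry":0,"rz":0,"hand":0},{"dx":-0.005,"dy":0,"dz":0,"rx":0,"ry":0,"rz":0,"hand":0},{"dx":-0.005,"dy":0,"dz":0,"rx":0,"ry":0,"rz":0,"hand":0},{"dx":-0.005,"dy":0,"dz":0,"rx":0,"ry":0,"rz":0,"hand":0},{"dx":-0.005,"dy":0,"dz":0,"rx":0,"ry":0,"rz":0,"hand":0},{"dx":-0.005,"dy":0,"dz":0,"rx":0,"ry":0,"rz":0,"hand":0},{"dx":-0.005,"dy":0,"dz":0,"rx":0,"ry":0,"rz":0,"hand":0},{"dx":-0.005,"dy":0,"dz":0,"rx":0,"ry":0,"rz":0,"hand":0},{"dx":-0.005,"dy":0,"dz":0,"rx":0,"ry":0,"rz":0,"hand":0},{"dx":-0.005,"dy":0,"dz":0,"rx":0,"ry":0,"rz":0,"hand":0},{"dx":-0.005,"dy":0,"dz":0,"rx":0,"ry":0,"rz":0,"hand":0},{"dx":-0.005,"dy":0,"dz":0,"rx":0,"ry":0,"rz":0,"hand":0}]'
python3 - <<'E'
from h import *
go(b2w(.097,0,-48,.057),42.2)
E
```

```text
clock: 8.0
position: [0.5016, 0.0132, 0.0563]
ee_rot: [-0.0, 0.406, 0.914, 0.0]
contact_force: [-0.8, -0.8, -0.3]
width: 0.0001
gripper_force: 0.2
t 8.0 pos [0.5016 0.0132 0.0563] yhead 42.06 tilt [0.0001 0.0001] w 0.0001 F [-0.8 -0.8 -0.3]
rz needed -0.14
d tool now [-0.1032  0.0002 -0.0007]
```

```bash
python3 -m pendant '[{"dx":-0.004,"dy":0,"dz":0,"rx":0,"ry":0,"rz":0,"hand":0},{"dx":-0.004,"dy":0,"dz":0,"rx":0,"ry":0,"rz":0,"hand":0},{"dx":-0.004,"dy":0,"dz":0,"rx":0,"ry":0,"rz":0,"hand":0},{"dx":-0.004,"dy":0,"dz":0,"rx":0,"ry":0,"rz":0,"hand":0},{"dx":-0.004,"dy":0,"dz":0,"rx":0,"ry":0,"rz":0,"hand":0},{"dx":-0.004,"dy":0,"dz":0,"rx":0,"ry":0,"rz":0,"hand":0},{"dx":-0.004,"dy":0,"dz":0,"rx":0,"ry":0,"rz":0,"hand":0},{"dx":-0.004,"dy":0,"dz":0,"rx":0,"ry":0,"rz":0,"hand":0},{"dx":-0.004,"dy":0,"dz":0,"rx":0,"ry":0,"rz":0,"hand":0},{"dx":-0.004,"dy":0,"dz":0,"rx":0,"ry":0,"rz":0,"hand":0},{"dx":-0.004,"dy":0,"dz":0,"rx":0,"ry":0,"rz":0,"hand":0},{"dx":-0.004,"dy":0,"dz":0,"rx":0,"ry":0,"rz":0,"hand":0}]'
python3 - <<'E'
from h import *
go(b2w(.097,0,-48,.057),42.2)
E
```

```text
clock: 9.0
position: [0.5337, -0.0224, 0.0563]
ee_rot: [-0.0, 0.406, 0.914, 0.0]
contact_force: [-0.3, 0.7, -0.1]
width: 0.0001
gripper_force: 0.1
t 9.0 pos [ 0.5337 -0.0224  0.0563] yhead 42.06 tilt [0.0001 0.0001] w 0.0001 F [-0.3  0.7 -0.1]
rz needed -0.14
d tool now [-0.0553  0.0002 -0.0007]
```

```bash
python3 -m pendant '[{"dx":-0.0045,"dy":0,"dz":0,"rx":0,"ry":0,"rz":0,"hand":0},{"dx":-0.0045,"dy":0,"dz":0,"rx":0,"ry":0,"rz":0,"hand":0},{"dx":-0.0045,"dy":0,"dz":0,"rx":0,"ry":0,"rz":0,"hand":0},{"dx":-0.0045,"dy":0,"dz":0,"rx":0,"ry":0,"rz":0,"hand":0},{"dx":-0.0045,"dy":0,"dz":0,"rx":0,"ry":0,"rz":0,"hand":0},{"dx":-0.0045,"dy":0,"dz":0,"rx":0,"ry":0,"rz":0,"hand":0},{"dx":-0.0045,"dy":0,"dz":0,"rx":0,"ry":0,"rz":0,"hand":0},{"dx":-0.0045,"dy":0,"dz":0,"rx":0,"ry":0,"rz":0,"hand":0},{"dx":-0.0045,"dy":0,"dz":0,"rx":0,"ry":0,"rz":0,"hand":0},{"dx":-0.0045,"dy":0,"dz":0,"rx":0,"ry":0,"rz":0,"hand":0},{"dx":-0.0045,"dy":0,"dz":0,"rx":0,"ry":0,"rz":0,"hand":0},{"dx":-0.003,"dy":0,"dz":0,"rx":0,"ry":0,"rz":0,"hand":0}]'
python3 -m pendant '[{"dx":0,"dy":0,"dz":0,"rx":0,"ry":0,"rz":0,"hand":0},{"dx":0,"dy":0,"dz":0,"rx":0,"ry":0,"rz":0,"hand":0},{"dx":0.01,"dy":0,"dz":0,"rx":0,"ry":0,"rz":0,"hand":0},{"dx":0.01,"dy":0,"dz":-0.02,"rx":0,"ry":0,"rz":0,"hand":0},{"dx":0.02,"dy":0,"dz":-0.03,"rx":0,"ry":0,"rz":0,"hand":0},{"dx":0.02,"dy":0,"dz":-0.03,"rx":0,"ry":0,"rz":0,"hand":0},{"dx":0.038,"dy":0,"dz":-0.01,"rx":0,"ry":0,"rz":0,"hand":0},{"dx":0.038,"dy":0,"dz":0,"rx":0,"ry":0,"rz":0,"hand":0},{"dx":0.038,"dy":0,"dz":0,"rx":0,"ry":0,"rz":0,"hand":0},{"dx":0.038,"dy":0,"dz":0,"rx":0,"ry":0,"rz":0,"hand":0},{"dx":0.038,"dy":0,"dz":0,"rx":0,"ry":0,"rz":0,"hand":0},{"dx":0.038,"dy":0,"dz":0,"rx":0,"ry":0,"rz":0,"hand":0}]'
python3 - <<'E'
from h import *
import pickle
go(None)
s,d=cam("top"); pickle.dump(d,open("t2.pkl","wb"))
im=rect(d,0.72,0.12,0.0466,(600,800),0.36)[:,:,::-1].copy()
D2={}
s,e=cam("scene"); pickle.dump(e,open("s2.pkl","wb"))
a=cv2.resize(im,(800,600))
c=e["frame"][80:280,200:460,::-1]; a[400:600,0:260]=c
for k in range(0,800,100):
    cv2.putText(a,str(k),(k,10),0,.35,(0,0,255)); cv2.putText(a,str(k),(0,k+10),0,.35,(0,0,255))
cv2.imwrite("pics/end.png",a)
E
```

```text
clock: 10.0
position: [0.5691, -0.0615, 0.0563]
ee_rot: [0.0, 0.406, 0.914, 0.0]
contact_force: [0.6, -0.5, -0.6]
width: 0.0001
gripper_force: 0.2
clock: 11.0
position: [0.373, 0.154, 0.1463]
ee_rot: [-0.0, 0.406, 0.914, 0.0]
contact_force: [0.4, 1.6, -0.5]
width: -0.0004
gripper_force: 0.0
t 11.0 pos [0.373  0.154  0.1463] yhead 42.03 tilt [0.0005 0.0001] w -0.0004 F [ 0.4  1.6 -0.5]
```

View pics/end.png

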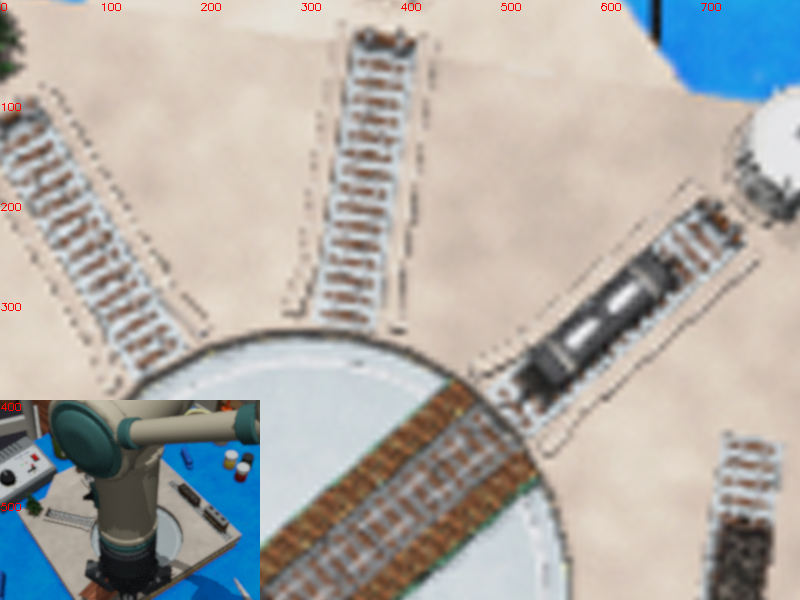

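The wagon stands in the tank road, spanning (530,385)–(680,262), and the measured middle is about 141 mm from the pivot. The two siding wagons look undisturbed. Now a numeric check of the bridge angle.

```bash
python3 - <<'E'
from h import *
import pickle
d=pickle.load(open("t2.pkl","rb")); d0=pickle.load(open("d1.pkl","rb"))["top"]
def seg(d,lab):
    im=rect(d,.62,.13,.05,(500,500),.5)
    hsv=cv2.cvtColor(im,cv2.COLOR_RGB2HSV)
    m=((hsv[...,0]<16)&(hsv[...,1]>110)&(hsv[...,2]>40)&(hsv[...,2]<200)).astype(np.uint8)
    r,c=np.nonzero(m); x=.62-r*5e-4; y=.13-c*5e-4
    k=np.hypot(x-PIV[0],y-PIV[1])<.092; P=np.c_[x,y][k].astype(np.float32)
    vx,vy,a,b=cv2.fitLine(P,cv2.DIST_L2,0,.01,.01).ravel()
    print(lab,k.sum(),"heading",np.degrees(np.arctan2(vy,vx)),"centroid",a,b,"minrect",cv2.minAreaRect(P*1000))
seg(d0,"start"); seg(d,"end")
# wagon: dark pixels in the road, plane z=.062
im=rect(d,.66,-.03,.062,(300,300),.5); g=im.max(2)
r,c=np.nonzero(g<90); x=.66-r*5e-4;y=-.03-c*5e-4
for h in(-48,):
    a=np.radians(h);u=np.array([np.cos(a),np.sin(a)]);q=np.c_[x,y]-PIV
    al=q@u;la=q@[-u[1],u[0]];k=(al>.1)&(al<.185)&(abs(la)<.013)
    print("wagon along",np.percentile(al[k],[1,50,99]).round(4),"lat",la[k].mean().round(4)); 
    print("wagon heading",h+np.degrees(np.polyfit(al[k],la[k],1)[0]))
E
```

```text
start 11773 heading -88.83621 centroid 0.5069758 0.0068783658 minrect ((505.91180419921875, 9.131240844726562), (44.26405715942383, 180.84010314941406), 2.348353624343872)
end 11273 heading -48.759224 centroid 0.50923526 0.0063790916 minrect ((506.4422302246094, 9.206451416015625), (44.384429931640625, 181.4613037109375), 41.4012336730957)
wagon along [0.1046 0.1358 0.1731] lat -0.0006
wagon heading -48.073462985010345
```

The bridge is within 1° of the road and the wagon is centred. Its middle is 139–141 mm out, against a limit of 135, so I'll nudge it about 7 mm further for margin.

```bash
python3 -m pendant '[{"dx":-0.038,"dy":0,"dz":0,"rx":0,"ry":0,"rz":0,"hand":0},{"dx":-0.038,"dy":0,"dz":0,"rx":0,"ry":0,"rz":0,"hand":0},{"dx":-0.038,"dy":0,"dz":0,"rx":0,"ry":0,"rz":0,"hand":0},{"dx":-0.038,"dy":0,"dz":0,"rx":0,"ry":0,"rz":0,"hand":0},{"dx":-0.038,"dy":0,"dz":0,"rx":0,"ry":0,"rz":0,"hand":0},{"dx":-0.038,"dy":0,"dz":0.01,"rx":0,"ry":0,"rz":0,"hand":0},{"dx":-0.02,"dy":0,"dz":0.03,"rx":0,"ry":0,"rz":0,"hand":0},{"dx":-0.01,"dy":0,"dz":0.03,"rx":0,"ry":0,"rz":0,"hand":0},{"dx":0,"dy":0,"dz":0.015,"rx":0,"ry":0,"rz":0,"hand":0},{"dx":0,"dy":0,"dz":0.005,"rx":0,"ry":0,"rz":0,"hand":0},{"dx":0,"dy":0,"dz":0,"rx":0,"ry":0,"rz":0,"hand":0},{"dx":0,"dy":0,"dz":0,"rx":0,"ry":0,"rz":0,"hand":0}]'
python3 -c "
from h import *;go(b2w(.101,0,-48,.057),42)"
```

```text
clock: 12.1
position: [0.5485, -0.0387, 0.0568]
ee_rot: [0.0, 0.406, 0.914, 0.0]
contact_force: [0.6, 0.3, 0.4]
width: -0.0
gripper_force: 0.0
t 12.1 pos [ 0.5485 -0.0387  0.0568] yhead 42.07 tilt [-0.0003  0.0004] w -0.0 F [0.6 0.3 0.4]
rz needed 0.07
d tool now [-0.0372  0.0001 -0.0002]
```

```bash
python3 -m pendant '[{"dx":-0.005,"dy":0,"dz":0,"rx":0,"ry":0,"rz":0,"hand":0},{"dx":-0.005,"dy":0,"dz":0,"rx":0,"ry":0,"rz":0,"hand":0},{"dx":-0.005,"dy":0,"dz":0,"rx":0,"ry":0,"rz":0,"hand":0},{"dx":-0.005,"dy":0,"dz":0,"rx":0,"ry":0,"rz":0,"hand":0},{"dx":-0.004,"dy":0,"dz":0,"rx":0,"ry":0,"rz":0,"hand":0},{"dx":-0.004,"dy":0,"dz":0,"rx":0,"ry":0,"rz":0,"hand":0},{"dx":-0.003,"dy":0,"dz":0,"rx":0,"ry":0,"rz":0,"hand":0},{"dx":-0.003,"dy":0,"dz":0,"rx":0,"ry":0,"rz":0,"hand":0},{"dx":-0.0025,"dy":0,"dz":0,"rx":0,"ry":0,"rz":0,"hand":0},{"dx":0,"dy":0,"dz":0,"rx":0,"ry":0,"rz":0,"hand":0},{"dx":0,"dy":0,"dz":0,"rx":0,"ry":0,"rz":0,"hand":0}]'
python3 -m pendant '[{"dx":0.01,"dy":0,"dz":0,"rx":0,"ry":0,"rz":0,"hand":0},{"dx":0.01,"dy":0,"dz":-0.02,"rx":0,"ry":0,"rz":0,"hand":0},{"dx":0.02,"dy":0,"dz":-0.03,"rx":0,"ry":0,"rz":0,"hand":0},{"dx":0.02,"dy":0,"dz":-0.03,"rx":0,"ry":0,"rz":0,"hand":0},{"dx":0.038,"dy":0,"dz":-0.01,"rx":0,"ry":0,"rz":0,"hand":0},{"dx":0.038,"dy":0,"dz":0,"rx":0,"ry":0,"rz":0,"hand":0},{"dx":0.038,"dy":0,"dz":0,"rx":0,"ry":0,"rz":0,"hand":0},{"dx":0.038,"dy":0,"dz":0,"rx":0,"ry":0,"rz":0,"hand":0},{"dx":0.038,"dy":0,"dz":0,"rx":0,"ry":0,"rz":0,"hand":0},{"dx":0.038,"dy":0,"dz":0,"rx":0,"ry":0,"rz":0,"hand":0},{"dx":0,"dy":0,"dz":0,"rx":0,"ry":0,"rz":0,"hand":0},{"dx":0,"dy":0,"dz":0,"rx":0,"ry":0,"rz":0,"hand":0}]'
python3 - <<'E'
from h import *
s,d=cam("top")
im=rect(d,.62,.13,.05,(500,500),.5); hsv=cv2.cvtColor(im,cv2.COLOR_RGB2HSV)
m=((hsv[...,0]<16)&(hsv[...,1]>110)&(hsv[...,2]>40)&(hsv[...,2]<200))
r,c=np.nonzero(m); x=.62-r*5e-4; y=.13-c*5e-4; k=np.hypot(x-PIV[0],y-PIV[1])<.092
print("bridge",cv2.minAreaRect(np.c_[x,y][k].astype(np.float32)*1000))
im=rect(d,.66,-.03,.062,(300,300),.5); g=im.max(2)
r,c=np.nonzero(g<90); x=.66-r*5e-4;y=-.03-c*5e-4
a=np.radians(-48);u=np.array([np.cos(a),np.sin(a)]);q=np.c_[x,y]-PIV
al=q@u;la=q@[-u[1],u[0]];k=(al>.1)&(al<.185)&(abs(la)<.013)
print("wagon along",np.percentile(al[k],[1,50,99]).round(4),"lat",la[k].mean().round(4),-48+np.degrees(np.polyfit(al[k],la[k],1)[0]))
E
```

```text
clock: 13.02
position: [0.5729, -0.066, 0.0562]
ee_rot: [-0.0, 0.406, 0.914, 0.0]
contact_force: [0.2, 0.6, 0.7]
width: -0.0001
gripper_force: 0.0
clock: 14.02
position: [0.3776, 0.1492, 0.1464]
ee_rot: [-0.0, 0.404, 0.915, -0.0]
contact_force: [0.9, 0.3, -0.0]
width: -0.0001
gripper_force: 0.0
bridge ((506.3905944824219, 9.329673767089844), (44.564430236816406, 181.1776885986328), 41.3358154296875)
wagon along [0.1107 0.1424 0.1796] lat -0.0008 -48.69118113174423
```

```bash
python3 -c "
from h import *;print(manip.sign_off())"
```

```text
the job is handed in; nothing more can be done
None
```

I handed the job in at about 14 s: the tank wagon stands in the storage tank's road with its middle about 145 mm from the pivot, and the bridge is lined up with that road to within about 1°; the sign-off gave no verdict, and I didn't measure whether the siding wagons or cottage had moved.

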